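# Stand the cast bracket on its stepped base plate and check it does not rock

## Task

Stand the cast bracket level on the steel base plate in the one way it fits: its one short foot squarely on the plate's raised square, the other three feet on the flat of the plate, its edges in line with the plate's. Set it down without dropping it and let go; then check that it does not rock by pressing down on it with the fingertips for half a second or so, first on the round pad above the short foot, then on the round pad at the opposite corner. Leave it standing there and do not disturb the things around.

Things in the scene. Friction and masses are not known exactly. Their poses are not given: they have to be found in the camera images.
- bracket: Cast aluminium bracket, 0.45 kg. Sole 124 (x) x 96 (y), z = 22 to 32 mm, on four round feet 20 mm wide at x = +-50, y = +-36; the foot at (+x, +y) is 10 mm short. Upright fin on top, socket 24 mm wide at the fin's -x end (centre -40, 14; top z = 64). Origin: sole centre at the level of the long feet's undersides. Starts on the bench, leaning 10 degrees to its short foot; z is up when level.
- short_foot (a point): centre of the underside of the bracket's short foot: bracket frame (50, 36, 10) mm
- fin_top (a point): middle of the top edge of the bracket's fin, bracket frame (-2, 14, 80) mm, same axes. The fin is 60 long (x), 14 thick (y), and stands 48 mm above the sole: grip it from above across its thickness. Two low ribs cross its foot at x = -24 and +20 (8 mm wide, up to z = 38), reaching 10 mm beyond each face.
- pad_short: round pad on the bracket, 22 mm diameter, 4 mm above the sole, directly above the short foot; the origin is the centre of its top face, bracket frame (50, 36, 36) mm
- pad_opposite: the same pad at the diagonally opposite corner; origin at the centre of its top face, bracket frame (-50, -36, 36) mm
- step_plate: Steel base plate fixed to the bench, 160 (x) x 130 (y) x 10 mm; origin at the centre of its underside, top at z = 10 mm. A raised square 36 x 36 mm, 10 mm higher (top z = 20), lies at its (+x, +y) corner, centred at (50, 36). With the bracket's axes parallel to the plate's and its origin 10 mm above the plate's origin all four feet bear.
- raised_square (a point): centre of the top of the plate's raised square: plate frame (50, 36, 20) mm
- capillary_box: flat white box 52 x 82 x 16 mm, loose, a bystander; origin at the centre of its underside
- waste_pot: open white plastic pot, 60 mm wide, 62 mm high, loose, a bystander; origin at the centre of its underside
- dish_60_a: clear round culture dish, 54 mm wide, 12 mm high, loose, a bystander; origin at the centre of its underside

How it is judged:
By the outcome, as a careful person would: the job done as asked, in the order asked, and still so for the second after the job is handed in, with the robot touching nothing.
It also fails if it takes over 50 s, if anything falls off the work surface, if the arm or the gripper's body presses on something with over 40 N, if the wrist force passes 120 N, or if a joint passes its speed limit or range.

## Robot

A 7-joint arm with a two-finger parallel gripper is mounted at the origin on a cart in front of the work surface, level with it; the furniture and walls round the work are solid. World frame = base frame: x ahead of the robot, y to its left, z up, the work surface at z = 0. Lengths are in m, angles in degrees, forces in N, time in s.
With the tool pointing down it reaches from about 0.425 to 1.025 m from the base axis. Payload 3.6 kg.
Tool frame: the origin (TCP) lies on the mounting face of the last link; the fingertips stand 173 mm ahead of it and the grasp point (between the pads) lies 155 mm ahead of it (manip.tcp_to_tips is the distance from the TCP to the fingertips, in m); z points along the fingers, y is the line along which they close (so a half turn about z gives the same grasp; the last joint's range is limited). The gripper opens to 85 mm and grips with 20 to 120 N. Pads are 22 mm wide; open, the fingers measure 114 mm over their backs; the gripper's body (76 mm by 85 mm) begins 54 mm behind the grasp point. The pads swing forward as they close: fully open they stand 13 mm farther back than shut.
Start: joints at [70.846, 33.873, 2.773, 92.16, -1.908, 54.013, -1.931], TCP at [0.173, -0.704, 0.405] pointing down, gripper open.
Joint ranges: [-153.93, 153.93], [-27.13, 128.08], [-72.61, 78.16], [10.71, 143.7], [-87.88, 267.88], [4.46, 118.87], [-176.78, 176.78]. Speed limits (degrees/s): [147.25, 147.25, 180, 180, 180, 180, 180].

## Interface

Orientations are given as [roll, pitch, yaw] about the fixed x, y, z axes, in that order (R = Rz(yaw) Ry(pitch) Rx(roll)).
In Python, from station import manip gives the robot as it stands. The module is installed in compiled form; this text tells all that it offers.
- The arm moves only by the tool play_rows, never from a script. Its argument "motion" is text: rows parted by semicolons, each of 4 numbers parted by spaces: the shift along the tool's x, y, z in cm, then the turn about the tool's z in degrees. A call has 1 to 20 rows; each row shifts and turns the commanded pose from where the row before left it, along the tool's axes as they then stand; what a row does not reach is not made up. A row lasts 1/10 s, in which the tool goes at most 50 mm and 8.59 degrees, less where a joint would pass 70% of its speed; a pose out of reach is approached as far as the arm can. A call is refused whole if a number of a shift passes 5 or a number of a turn 8.59, either way. A call with a gripper value outside its range is refused whole. "gripper" is the opening, from 0 (shut) to 1 (fully open), set as the call begins (left out, the last holds). The fingers move at their own pace and stop on an object; the grip force is fixed at half the most. Time passes only in rows, so rows that do not move let the fingers close. It gives the time, the measured TCP pose, the force, the opening and the grip force at its end, in the units of the state.
- manip.state(): the state, without advancing time (a new reading comes with each control period).
- manip.capture(name): name is "scene" or "side" or "wrist"; returns the picture (400x640x3 uint8, red, green, blue); there is no depth.
- manip.get_calibration(name): a dict with "fx", "fy", "cx", "cy" (pixels), "view" (4x4, takes a point from world to camera coordinates). Camera axes: x right, y down, z forward; pixel columns grow to the right and rows downward; lengths in m; the calibration is good to about 2 mm. A picture is of the moment at which its call begins: read the wrist's pose just before it. get_calibration takes no time and is no camera call; for the wrist camera it gives the pose at the moment of the call.
- manip.finish_job(): hands the job in; it is judged then, once.
The state is a dict: "t": time; "joint_pos": joint angles; "qvel": joint speeds; "joint_efforts": joint torques, N m; "position": TCP position; "ee_rot": TCP orientation; "ft_force": force on the tool from outside, world axes, zero at the start; "moment": the same for the moment, N m; "finger_gap": opening from 0.0 (shut) to 1.0 (fully open); "gripper_force": force on a finger pad.
Only numpy, scipy, OpenCV 4.12 (cv2) and the standard library are available. Lean on these libraries where they do the work, as an engineer would, in place of code of your own. Each camera call takes 0.05 s, during which the arm holds its last target. There are 200 camera calls.

## Working session

There is one attempt and no reset: what is moved stays moved. The work goes in short steps, Python scripts to look and compute and a tool call to move; the robot and the scene stay as the last step left them, time stands still between calls to the robot, and variables do not carry over. Pictures are saved under pics/ and viewed, at most 10 in all, crops included, and the job is handed in when it is done.

Besides the shell and the picture viewer there is one more tool, called after "Request:" by a JSON object that holds its "op" and its "data", one argument or row to a line. play_rows: Moves the arm, as the interface text tells. Its arguments: {"type":"object","properties":{"motion":{"type":"string"},"gripper":{"type":"number"}},"required":["motion"]}

```bash
mkdir -p pics; cat > h.py <<'E'
import numpy as np, cv2
from station import manip
from scipy.spatial.transform import Rotation as Rn
def ray(cal,u,v):
    V=np.array(cal["view"]);R=V[:3,:3];t=V[:3,3]
    d=R.T@np.array([(u-cal["cx"])/cal["fx"],(v-cal["cy"])/cal["fy"],1.]);return -R.T@t,d
def onplane(cal,u,v,z):
    o,d=ray(cal,u,v);return o+d*(z-o[2])/d[2]
def proj(cal,p):
    V=np.array(cal["view"]);c=V[:3,:3]@np.array(p)+V[:3,3];return np.array([cal["fx"]*c[0]/c[2]+cal["cx"],cal["fy"]*c[1]/c[2]+cal["cy"]])
def snap(n,f):
    cal=manip.get_calibration(n);im=manip.capture(n);cv2.imwrite(f"pics/{f}.png",im[:,:,::-1]);np.save(f"pics/{f}.npy",{k:np.array(v) for k,v in cal.items()},allow_pickle=True);return cal,im
def load(f): return np.load(f"pics/{f}.npy",allow_pickle=True).item(), cv2.imread(f"pics/{f}.png")
E
python3 - <<'E'
from h import *
s=manip.state();print({k:np.round(v,3) for k,v in s.items()})
for n in("scene","side","wrist"):
    c,i=snap(n,n+"0");print(n,c["fx"],np.round(ray(c,320,200),2))
a=[cv2.imread(f"pics/{n}0.png") for n in("scene","side")]
cv2.imwrite("pics/both.png",np.vstack([cv2.resize(x,(480,300)) for x in a]))
E
```

```text
{'t': np.float64(0.0), 'joint_pos': array([70.846, 33.924,  2.767, 92.236, -1.908, 54.011, -1.932]), 'qvel': array([-0.116,  0.088,  0.042,  0.005, -0.017,  0.109,  0.038]), 'joint_efforts': array([-1.0000e-03, -5.4870e+01,  1.5460e+00, -1.9812e+01,  9.0000e-03,
        9.0000e-03, -0.0000e+00]), 'position': array([ 0.173, -0.704,  0.404]), 'ee_rot': array([-1.79875e+02,  6.00000e-03,  1.38010e+01]), 'ft_force': array([ 0.655,  0.155, -0.052]), 'moment': array([-0.034,  0.021,  0.001]), 'gripper_force': np.float64(0.0), 'finger_gap': np.float64(0.997)}
scene 514.9833919696574 [[-0.19  0.43  0.49]
 [ 0.78 -0.45 -0.44]]
side 446.69072258626005 [[ 0.42  0.62  0.6 ]
 [ 0.18 -0.76 -0.63]]
wrist 276.98843325155605 [[ 0.25 -0.69  0.37]
 [-0.3  -0.06 -0.95]]
```

View pics/scene0.png

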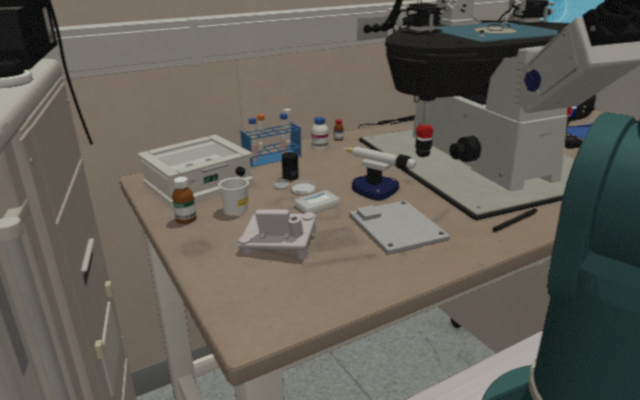

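View pics/side0.png

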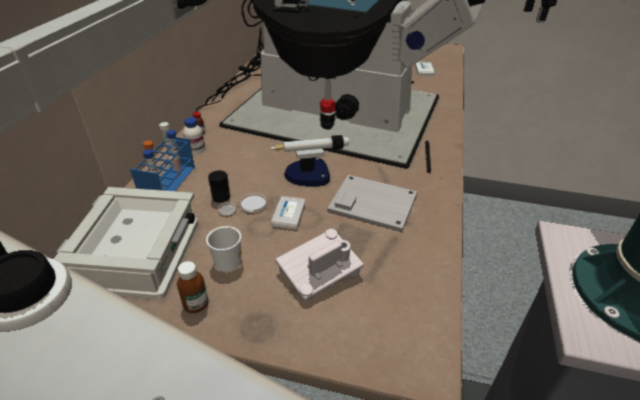

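Scene shows the bracket at about (278,232), the plate at about (398,225) with its raised square at the left (370,212), and the pot, box and dish behind. Side shows the bracket at (320,265) and the plate at (372,202), with the raised square at (346,201). A microscope overhangs the far side.

```bash
python3 - <<'E'
from h import *
c,i=load("side0")
for n,u,v,z in [("p",346,177,.01),("p",418,190,.01),("p",403,228,.01),("p",328,206,.01),("sq",346,201,.02),("finsocket",344,243,.07),("fin",325,262,.07),("padshort?",305,291,.03),("pad",332,236,.03),("pot",225,235,.06),("box",288,213,.016),("pen",310,172,.03)]: print(n,np.round(onplane(c,u,v,z),3))
c,i2=load("scene0")
for n,u,v,z in [("p",351,212,.01),("p",407,203,.01),("p",446,236,.01),("p",389,250,.01),("sq",370,212,.02),("socket",294,220,.06),("fin",273,212,.08)]: print(n,np.round(onplane(c,u,v,z),3))
a=cv2.resize(i[150:310,250:430],None,fx=3.3,fy=3.3,interpolation=cv2.INTER_CUBIC);cv2.imwrite("pics/sidecrop.png",a)
E
```

```text
p [ 0.56 -0.19  0.01]
p [ 0.398 -0.183  0.01 ]
p [ 0.417 -0.051  0.01 ]
p [ 0.575 -0.079  0.01 ]
sq [ 0.54  -0.093  0.02 ]
finsocket [0.51  0.081 0.07 ]
fin [0.531 0.132 0.07 ]
padshort? [0.556 0.166 0.03 ]
pad [0.542 0.028 0.03 ]
pot [0.718 0.105 0.06 ]
box [ 0.646 -0.029  0.016]
pen [ 0.636 -0.16   0.03 ]
p [ 0.569 -0.074  0.01 ]
p [ 0.543 -0.195  0.01 ]
p [ 0.401 -0.171  0.01 ]
p [ 0.415 -0.052  0.01 ]
sq [ 0.534 -0.095  0.02 ]
socket [0.516 0.08  0.06 ]
fin [0.527 0.114 0.08 ]
```

View pics/sidecrop.png

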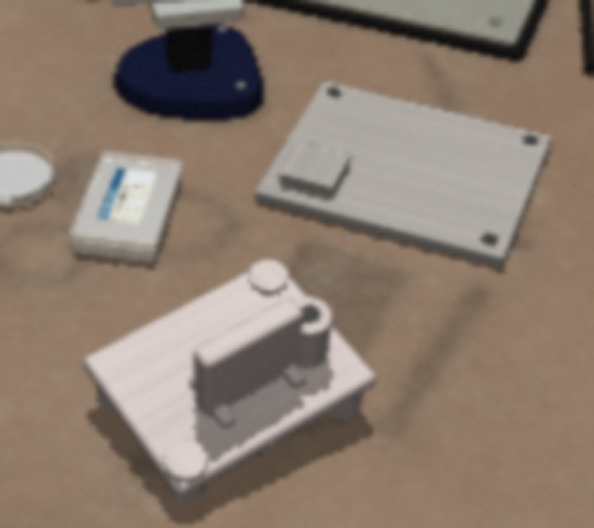

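```bash
python3 - <<'E'
from h import *
c,i=load("side0")
for n,u,v,z in [("base",408,162,.0),("base",222,126,0),("base",438,95,.02),("benchedge",463,200,0),("benchfar",463,50,0),("penblk",428,170,.0),("colR",410,130,.02),("colL",262,105,.02)]: print(n,np.round(onplane(c,u,v,z),3))
s,_=load("scene0")
for n,u,v,z in [("base",482,215,0),("base",358,150,0),("colnear",523,188,.02)]: print(n,np.round(onplane(s,u,v,z),3))
# stage left-front extremity: side (252,10)-(403,15); bottom centre side(327,77), scene bottom (440,98)
def tri(a,b):
    (o1,d1),(o2,d2)=ray(c,*a),ray(s,*b);A=np.stack([d1,-d2],1);t=np.linalg.lstsq(A,o2-o1,rcond=None)[0];return o1+t[0]*d1,o2+t[1]*d2
print(np.round(tri((327,115),(425,145)),3),np.round(tri((327,77),(440,97)),3),np.round(tri((257,10),(388,40)),3),np.round(tri((415,40),(532,78)),3))
E
```

```text
base [ 0.43  -0.303  0.   ]
base [ 0.931 -0.346  0.   ]
base [ 0.379 -0.651  0.02 ]
benchedge [ 0.301 -0.186  0.   ]
benchfar [ 0.305 -1.106  0.   ]
penblk [ 0.381 -0.281  0.   ]
colR [ 0.439 -0.423  0.02 ]
colL [ 0.855 -0.453  0.02 ]
base [ 0.439 -0.302  0.   ]
base [ 0.873 -0.296  0.   ]
colnear [ 0.456 -0.437  0.02 ]
[[ 0.636 -0.318  0.089]
 [ 0.636 -0.315  0.085]] [[ 0.645 -0.347  0.171]
 [ 0.644 -0.354  0.187]] [[ 0.801 -0.331  0.312]
 [ 0.802 -0.324  0.291]] [[ 0.459 -0.409  0.254]
 [ 0.459 -0.41   0.257]]
```

View pics/wrist0.png

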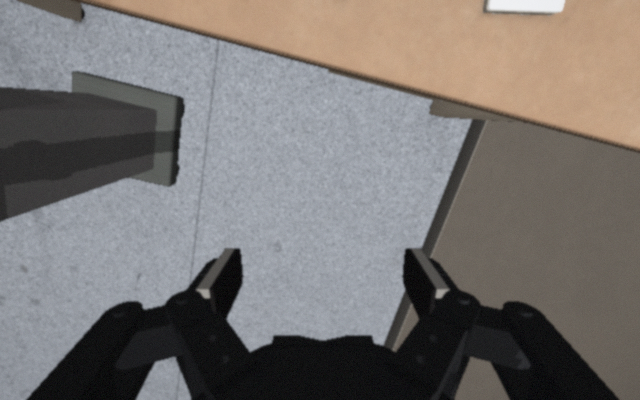

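Wrist shows the open fingers, the floor and the bench edge; nothing of the work is in view yet. I'll retreat radially, then swing round inside the microscope.

Request:
{"op": "play_rows", "data": {
  "motion": "0 -4.4 0 0;0 -4.4 0 0;0 -4.4 0 0;0 -4.4 0 0;0 -4.4 0 0;0 -4.4 0 0"
}}

```text
t: 0.75
position: [0.1094, -0.4458, 0.4045]
ee_rot: [-180.0, 0.0, 13.8]
ft_force: [-0.1, 0.1, 0.1]
finger_gap: 1.001
gripper_force: 0.0
```

```bash
python3 - <<'E'
from h import *
c,i=load("side0")
for u,v in [(475,12),(445,35),(485,2)]:
    o,d=ray(c,u,v)
    print([np.round(o+d*(y-o[1])/d[1],3) for y in(-.35,-.45,-.55)])
print(np.round(manip.state()["joint_pos"],1))
E
```

```text
[array([ 0.349, -0.35 ,  0.339]), array([ 0.342, -0.45 ,  0.312]), array([ 0.334, -0.55 ,  0.285])]
[array([ 0.398, -0.35 ,  0.289]), array([ 0.396, -0.45 ,  0.257]), array([ 0.393, -0.55 ,  0.225])]
[array([ 0.335, -0.35 ,  0.358]), array([ 0.326, -0.45 ,  0.333]), array([ 0.317, -0.55 ,  0.309])]
[ 68.7  14.9   2.2 125.5  -0.9  39.7  -4.7]
```

```bash
python3 - <<'E'
from h import *
snap("side","side1");snap("scene","scene1")
a=cv2.imread("pics/side1.png")[0:120,380:640];b=cv2.imread("pics/scene1.png")[0:240,400:640]
cv2.imwrite("pics/eye.png",np.hstack([cv2.copyMakeBorder(cv2.resize(a,None,fx=1.5,fy=1.5),0,300,0,0,0),cv2.resize(b,(400,400)) if 0 else cv2.copyMakeBorder(cv2.resize(b,(400,400)),0,80,0,0,0)]))
c,_=load("side0");s,_=load("scene0")
for u,v in [(600,40),(640,60),(600,90)]:
    o,d=ray(s,u,v); print([np.round(o+d*(y-o[1])/d[1],3) for y in(-.35,-.45,-.55)])
E
```

```text
[array([ 0.303, -0.35 ,  0.354]), array([ 0.365, -0.45 ,  0.336]), array([ 0.428, -0.55 ,  0.319])]
[array([ 0.235, -0.35 ,  0.334]), array([ 0.29 , -0.45 ,  0.315]), array([ 0.344, -0.55 ,  0.295])]
[array([ 0.284, -0.35 ,  0.28 ]), array([ 0.345, -0.45 ,  0.253]), array([ 0.406, -0.55 ,  0.226])]
```

View pics/eye.png

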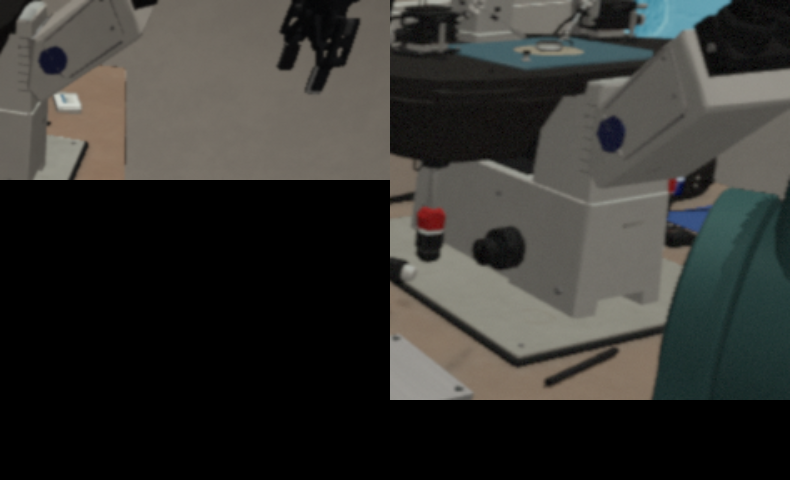

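Side shows only the grey head reaching x≈0.33 (the black thing is my gripper), and scene shows the eyepieces running out beyond it. I'll go higher and closer in before swinging.

Request:
{"op": "play_rows", "data": {
  "motion": "0 -1 -5 0;0 -2 -5 0;0 -2 -5 0;0 -3 -5 0",
  "gripper": 0
}}

```text
t: 1.25
position: [0.0926, -0.377, 0.5918]
ee_rot: [179.9, -0.0, 13.8]
ft_force: [0.2, -1.5, -0.4]
finger_gap: 0.332
gripper_force: 0.0
```

```bash
python3 - <<'E'
from h import *
s=manip.state();print(np.round(s["joint_pos"],1),np.round(s["position"],3),np.hypot(*s["position"][:2]))
E
```

```text
[ 6.740e+01 -3.600e+00  2.000e+00  1.177e+02  1.000e-01  6.580e+01
 -6.900e+00] [ 0.093 -0.377  0.592] 0.3882021801301362
```

Request:
{"op": "play_rows", "data": {
  "motion": "2 0 0 -3;3.9 0 0 -6;3.9 0 0 -6;3.9 0 0 -6;3.9 0 0 -6;3.9 0 0 -6;3.9 0 0 -6"
}}

```text
t: 1.95
position: [0.3096, -0.25, 0.5886]
ee_rot: [-180.0, -0.0, 53.1]
ft_force: [-0.1, -0.1, -0.4]
finger_gap: 0.004
gripper_force: 0.0
```

```bash
python3 - <<'E'
from h import *
s=manip.state();print(np.round(s["joint_pos"],1),np.round(s["position"],3),np.hypot(*s["position"][:2]))
E
```

```text
[ 49.6  -1.9 -16.4 116.5  -0.6  65.3  -3.5] [ 0.31  -0.25   0.589] 0.39792554139577374
```

Request:
{"op": "play_rows", "data": {
  "motion": "3.9 0 0 -6;3.9 0 0 -6;3.9 0.5 0 -6;3.9 0.5 0 -6;3.9 1 0.5 -6;3.9 2 1 -6;4 3 2 -6;2 3 4 -3;0 3 4 0;0 2 4 0;0 0 2 0;0 0 0 0;0 0 0 0",
  "gripper": 1
}}

```text
t: 3.25
position: [0.538, 0.0182, 0.4183]
ee_rot: [-179.9, -0.1, 97.8]
ft_force: [0.9, 0.2, -0.0]
finger_gap: 1.0
gripper_force: 0.0
```

```bash
python3 - <<'E'
from h import *
s=manip.state();print(np.round(s["joint_pos"],1),np.round(s["position"],3),np.hypot(*s["position"][:2]))
snap("wrist","wrist1")
E
```

```text
[ 20.   22.7 -34.8 114.4  17.2  48.  -16.6] [0.538 0.018 0.418] 0.5383305779587337
```

View pics/wrist1.png

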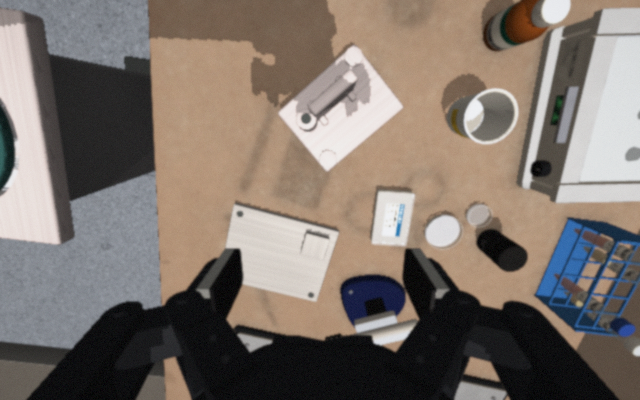

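Wrist1 shows the whole layout: bracket with sole corners about (279,110), (353,45), (402,107), (327,170), pads at (353,54) and (327,157), socket at (306,121); plate corners (237,203), (338,229), (316,300), square (316,242). Next I refine these and fit poses.

```bash
cat > seg.py <<'E'
from h import *
def quad(im,roi,thr,sat=40,show=None):
    x0,y0,x1,y1=roi;hsv=cv2.cvtColor(im[y0:y1,x0:x1],cv2.COLOR_BGR2HSV)
    m=((hsv[...,2]>thr)&(hsv[...,1]<sat)).astype(np.uint8)*255
    m=cv2.morphologyEx(m,cv2.MORPH_CLOSE,np.ones((9,9)))
    cs,_=cv2.findContours(m,cv2.RETR_EXTERNAL,cv2.CHAIN_APPROX_NONE);k=max(cs,key=cv2.contourArea)
    h=cv2.convexHull(k);return cv2.approxPolyDP(h,5,True)[:,0]+[x0,y0],k[:,0]+[x0,y0]
E
python3 - <<'E'
from seg import *
c,im=load("wrist1")
hsv=cv2.cvtColor(im,cv2.COLOR_BGR2HSV)
for p in[(350,130),(270,240),(200,150),(325,165)]:print(p,hsv[p[1],p[0]])
print("br",quad(im,(265,30,420,185),130,45)[0].tolist()); print("pl",quad(im,(205,190,350,310),120,45)[0].tolist())
print(manip.tcp_to_tips)
a=cv2.resize(im[30:320,200:420],None,fx=2.5,fy=2.5,interpolation=cv2.INTER_CUBIC)[:600*2];a=cv2.resize(a,None,fx=.82,fy=.82);cv2.imwrite("pics/w1crop.png",a);print(a.shape)
E
```

```text
(350, 130) [ 10  10 238]
(270, 240) [ 17  17 216]
(200, 150) [ 13  79 181]
(325, 165) [ 13   7 240]
br [[354, 45], [402, 108], [326, 171], [278, 112]]
pl [[338, 231], [315, 301], [243, 284], [225, 248], [235, 203]]
0.1734
(594, 451, 3)
```

View pics/w1crop.png

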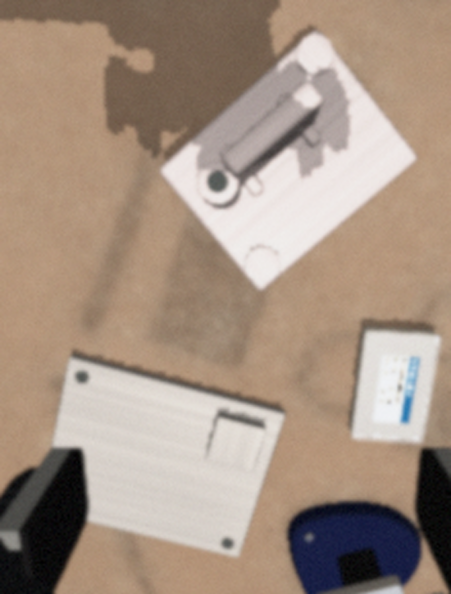

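W1crop shows bracket and plate clearly: pad_short at (314,52), pad_opposite at (262,261), socket at (218,182), and the raised square at (240,440) in crop pixels. This agrees with the handedness I assumed.

```bash
cat > fit.py <<'E'
from h import *
from scipy.optimize import least_squares
TILT=Rn.from_rotvec(np.radians(9.8)*np.array([-100,72,0])/123.2)
def fit(c,pts,pix,z0,tilt=None,x0=(0.5,0,0),free_z=False):
    pts=np.array(pts)/1000.;t=tilt or Rn.identity()
    def f(q):
        P=Rn.from_euler("z",q[2]).apply(t.apply(pts))+[q[0],q[1],z0]
        return np.concatenate([proj(c,p)-b for p,b in zip(P,pix)])
    r=least_squares(f,x0,loss="soft_l1");return r.x,r.fun.reshape(-1,2)
E
python3 - <<'E'
from fit import *
c,_=load("wrist1")
q,e=fit(c,[(62,48,32),(62,-48,32),(-62,-48,32),(-62,48,32),(50,36,36),(-50,-36,36),(-40,14,64)],[(354,45),(402,108),(326,171),(278,112),(353.2,55.4),(327.8,157.3),(306.3,118.8)],0,TILT,(.52,.1,1.1))
print("bracket",np.round(q[:2],4),np.degrees(q[2]),np.round(e,1).tolist())
R=Rn.from_euler("z",q[2])*TILT
for n,p in("fin",(-2,14,80)),("finmid",(-2,14,60)),("rib",(-2,14,38)): print(n,np.round(R.apply(np.array(p)/1e3)+[q[0],q[1],0],4))
p,e=fit(c,[(80,65,10),(-80,65,10),(80,-65,10)],[(338,230.5),(235.5,203),(315.5,301)],0,None,(.49,-.12,-.1))
print("plate",np.round(p[:2],4),np.degrees(p[2]),np.round(e,1).tolist())
E
```

```text
bracket [0.5487 0.0933] 47.908502131287655 [[0.6, -2.2], [2.2, -1.1], [0.1, 1.2], [-1.8, 0.1], [0.2, 1.3], [-0.5, 1.4], [-0.5, -0.6]]
fin [0.5341 0.1143 0.0771]
finmid [0.5348 0.111  0.0574]
rib [0.5356 0.1074 0.0357]
plate [ 0.4864 -0.1241] -8.067471625716903 [[1.2, 0.2], [-2.6, -0.5], [0.2, 0.4]]
```

Request:
{"op": "play_rows", "data": {
  "motion": "0 0 1.4 8.3;0 0 1.4 8.3;0 0 1.4 8.3;0 0 1.4 8.3;0 0 1.4 8.3;0 0 1.4 8.3;2.3 -2.2 1.1 0;2.3 -2.2 1.1 0;2.2 -2.2 1.1 0;0 0 0 0;0 0 0 0"
}}

```text
t: 4.4
position: [0.5348, 0.1135, 0.3033]
ee_rot: [179.9, -0.2, 48.1]
ft_force: [-0.8, -0.5, -0.1]
finger_gap: 0.998
gripper_force: 0.0
```

```bash
python3 - <<'E'
from h import *
s=manip.state();print(np.round(s["joint_pos"],1),np.round(s["position"],4),np.round(s["ee_rot"],2))
snap("wrist","wrist2")
E
```

```text
[ -4.1  30.3 -17.1 119.2  16.   32.5 -74.4] [0.5348 0.1135 0.3033] [ 1.7992e+02 -1.5000e-01  4.8120e+01]
```

View pics/wrist2.png

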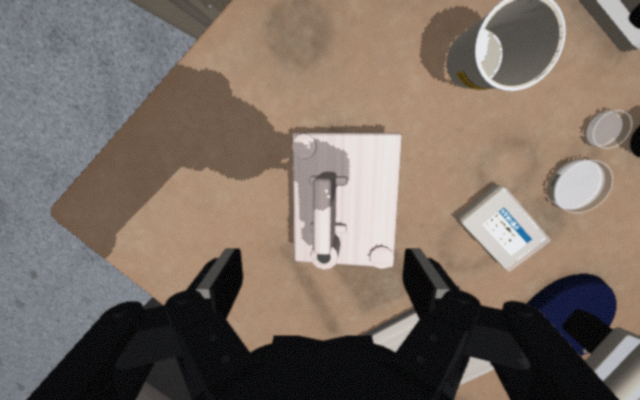

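Wrist2 shows the bracket upright in view between the fingers: sole corners (293,133), (401,134), (394,267), (295,260), pads (305,147) and (381,255), socket (324,256).

```bash
python3 - <<'E'
from fit import *; from seg import quad
c,im=load("wrist2")
print(quad(im,(280,120,415,275),140,40)[0].tolist())
q,e=fit(c,[(62,48,32),(62,-48,32),(-62,-48,32),(50,36,36),(-50,-36,36),(-40,14,64)],[(293,133),(401,134),(394,267),(305,147),(381,255),(324,256)],0,TILT,(.54,.1,.83))
print("bracket",np.round(q[:2],4),np.degrees(q[2]),np.round(e,1).tolist())
R=Rn.from_euler("z",q[2])*TILT
for n,p in("fin",(-2,14,80)),("finmid",(-2,14,60)),("rib",(-2,14,38)): print(n,np.round(R.apply(np.array(p)/1e3)+[q[0],q[1],0],4),proj(c,R.apply(np.array(p)/1e3)+[q[0],q[1],0]))
E
```

```text
[[400, 134], [392, 266], [321, 268], [295, 260], [293, 134]]
bracket [0.5488 0.0926] 48.299189851879454 [[-1.0, -0.2], [1.2, -1.0], [-0.2, 1.2], [-0.7, -0.4], [0.7, 2.3], [0.1, 0.1]]
fin [0.5341 0.1135 0.0771] [321.71454113 217.78349815]
finmid [0.5349 0.1102 0.0574] [325.07934917 211.23280801]
rib [0.5357 0.1065 0.0357] [328.17961841 205.19712842]
```

Request:
{"op": "play_rows", "data": {
  "motion": "-0.1 0.1 2 0;-0.1 0 2 0;0 0 2 0;0 0 1.5 0;0 0 0.8 0;0 0 0 0;0 0 0 0"
}}

```text
t: 5.15
position: [0.5343, 0.1097, 0.2195]
ee_rot: [179.9, -0.1, 47.9]
ft_force: [-1.0, 0.1, 0.7]
finger_gap: 0.997
gripper_force: 0.0
```

Request:
{"op": "play_rows", "data": {
  "motion": "0 0 0 0;0 0 0 0;0 0 0 0;0 0 0 0;0 0 0 0;0 0 0 0",
  "gripper": 0.24
}}

```text
t: 5.75
position: [0.5338, 0.1104, 0.2188]
ee_rot: [180.0, -0.0, 48.0]
ft_force: [-0.1, 0.0, 0.1]
finger_gap: 0.245
gripper_force: 0.0
```

Now close fully while rising slightly so the feet aren't driven into the bench.

Request:
{"op": "play_rows", "data": {
  "motion": "0 0 -0.2 0;0 0 -0.3 0;0 0 -0.3 0;0 0 -0.3 0;0 0 -0.3 0;0 0 -0.3 0;0 0 -1 0;0 0 -2 0;0 0 -3 0;0 0 -3 0;0 0 0 0;0 0 0 0",
  "gripper": 0
}}

```text
t: 6.95
position: [0.5337, 0.1102, 0.3265]
ee_rot: [179.9, -0.1, 48.0]
ft_force: [-0.6, -0.9, -4.6]
finger_gap: 0.15
gripper_force: 61.5
```

```bash
python3 - <<'E'
from h import *
s=manip.state();print(np.round(s["position"],4),np.round(s["ee_rot"],2),s["moment"],s["finger_gap"]*85)
for n in("wrist","side"): snap(n,n+"3")
w=cv2.imread("pics/wrist3.png")[100:320,230:430];d=cv2.imread("pics/side3.png")[130:320,230:420]
cv2.imwrite("pics/g.png",np.hstack([cv2.resize(w,(400,440)),cv2.resize(d,(400,440),interpolation=cv2.INTER_CUBIC)]))
E
```

```text
[0.5337 0.1102 0.3265] [ 1.7995e+02 -6.0000e-02  4.7990e+01] [-0.00774924  0.1273457  -0.06980336] 12.757059469250361
```

View pics/g.png

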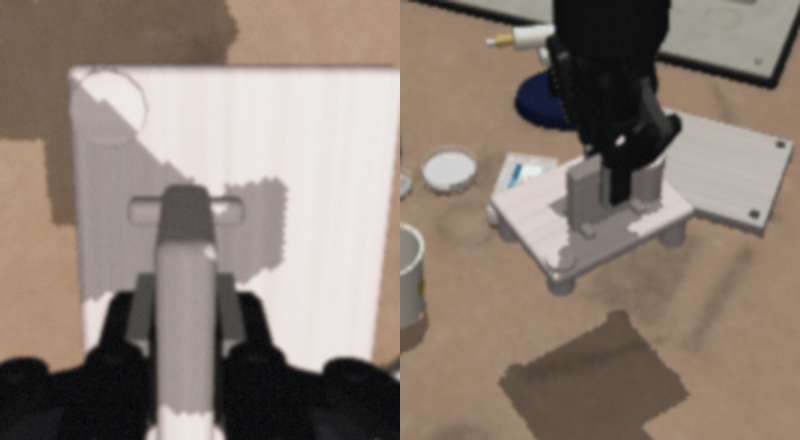

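G shows the bracket held by the fin, hanging level in roll; wrist features: pad_short (285,153), sole corner (266,134), fin end top (323,220), fin foot (323,193). I'll fit the in-hand pitch and offset.

```bash
cat > hand.py <<'E'
from fit import *
def hand(c,tcp,yaw,pts,pix,w=None):
    # unknowns: x along tool x (mm), bracket z of the tcp-down line, pitch ; plus small dyaw, roll
    pts=np.array(pts)/1000.
    def P(q):
        r=Rn.from_euler("z",np.radians(yaw+q[3]))*Rn.from_euler("y",np.radians(q[2]))*Rn.from_euler("x",np.radians(q[4]))
        base=Rn.from_euler("z",np.radians(yaw)).apply([q[0]/1e3,0,-q[1]/1e3])+tcp   # position of bracket point (-2,14,60)
        return r.apply(pts-np.array([-2,14,60])/1e3)+base
    f=lambda q:np.concatenate([np.concatenate([proj(c,p)-b for p,b in zip(P(q),pix)]),[q[3],q[4]]])
    r=least_squares(f,[0,160,3,0,0]);return r.x,r.fun[:-2].reshape(-1,2)
E
python3 - <<'E'
from hand import *; from seg import quad
c,im=load("wrist3")
print(quad(im,(250,120,450,280),140,40)[0].tolist())
pts=[(62,48,32),(50,36,36),(28,14,80),(28,14,32),(62,-48,32)]
pix=[(266,134),(285,153.5),(323.5,220),(323.5,193.5)]
k=quad(im,(250,120,450,280),140,40)[0]; tr=k[np.argmax(k[:,0]-k[:,1])];print(tr)
pix.append(tuple(tr))
q,e=hand(c,manip.state()["position"],48,pts,pix);print(np.round(q,2),np.round(e,1).tolist())
E
```

```text
[[431, 136], [415, 279], [272, 279], [265, 134]]
[431 136]
[ 1.0100e+00  1.6217e+02  1.4100e+00 -9.2000e-01 -8.0000e-02] [[-1.0, -0.4], [0.4, 2.3], [-0.2, -0.5], [-0.5, -1.8], [0.6, 0.5]]
```

Request:
{"op": "play_rows", "data": {
  "motion": "0 0 0 4;0 0 0 8;0 0 0 8;0 0 0 8;0 0 0 8;0 0 0 8;0 0 0 8;0 0 0 4;-1.4 2 0 0;-2.8 4.1 0 0;-2.8 4.1 0 0;-1.4 2 0 0;0 0 0 0;0 0 0 0;0 0 0 0"
}}

```text
t: 8.55
position: [0.4347, 0.0021, 0.3255]
ee_rot: [-180.0, -0.0, -7.9]
ft_force: [0.3, 0.1, -4.4]
finger_gap: 0.155
gripper_force: 61.6
```

```bash
python3 - <<'E'
from h import *
s=manip.state();print(np.round(s["joint_pos"],1),np.round(s["position"],4),np.round(s["ee_rot"],2))
snap("wrist","wrist4");
E
```

```text
[  -3.7   21.1   -3.3  132.2    2.6   26.6 -106.9] [0.4347 0.0021 0.3255] [-1.7996e+02 -5.0000e-02 -7.9300e+00]
```

View pics/wrist4.png

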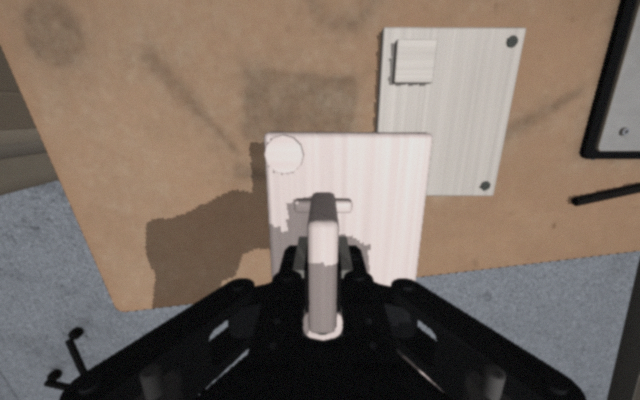

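Wrist4 shows the bracket square in hand (pad_short (285,154), sole front edge at row 133) and the plate beyond it, corners (383,28), (525,28), (494,195), square at (414,61). I'll fit the plate's edges by sub-pixel crossings.

```bash
cat > edges.py <<'E'
from hand import *
def cross(prof,thr):  # first crossing from high to low saturation, subpixel
    i=np.where((prof[:-1]>thr)&(prof[1:]<=thr))[0]
    return None if len(i)==0 else i[0]+(prof[i[0]]-thr)/(prof[i[0]]-prof[i[0]+1])
def edge(S,kind,rng,lo,hi,thr=45):
    out=[]
    for k in rng:
        p=(S[lo:hi,k] if kind=="col" else S[k,lo:hi]); rev=lo0=None
        a=cross(p,thr); b=cross(p[::-1],thr)
        v=lo+a if a is not None else (hi-1-b if b is not None else None)
        if v is not None: out.append((k,v) if kind=="col" else (v,k))
    out=np.array(out,float); t=out[:,0] if kind=="col" else out[:,1]; u=out[:,1] if kind=="col" else out[:,0]
    for _ in range(3):
        f=np.polyfit(t,u,1); ok=abs(np.polyval(f,t)-u)<1.0; t,u=(t[ok],u[ok]) if ok.sum()>5 else (t,u)
    ts=np.array([t.min(),t.max()]);us=np.polyval(f,ts)
    return (np.stack([ts,us],1) if kind=="col" else np.stack([us,ts],1)),len(t)
E
python3 - <<'E'
from edges import *
c,im=load("wrist4");S=cv2.GaussianBlur(cv2.cvtColor(im,cv2.COLOR_BGR2HSV)[...,1].astype(float),(3,3),0)
E={}
for n,a in dict(far=("col",range(392,518),12,45),right=("row",range(40,185),480,545),near=("col",range(440,486),180,215)).items():
    l,k=edge(S,*a); W=[onplane(c,*p,.01)[:2] for p in l];E[n]=W;d=W[1]-W[0];print(n,k,np.round(l,1).tolist(),np.round(W,4).tolist(),np.degrees(np.arctan2(d[1],d[0])))
d=np.array(E["right"][1])-E["right"][0];d2=E["far"][1]-E["far"][0]
for yaw in(-8.07,np.degrees(np.arctan2(-d[1],-d[0])),np.degrees(np.arctan2(d2[1],d2[0]))+90):
    y=np.radians(yaw);ex=np.array([np.cos(y),np.sin(y)]);ey=np.array([-ex[1],ex[0]])
    xf=np.mean(E["far"],0)@ex;xn=np.mean(E["near"],0)@ex;yr=np.mean(E["right"],0)@ey
    print(yaw,"len",xf-xn,"centre",(xf+xn)/2*ex+(yr+.065)*ey)
tcp=np.array([.4347,.0021,.3255])
for pts,pix in [([(62,48,32),(50,36,36),(28,14,80),(28,14,32),(62,-48,32)],[(265,133),(284.5,154.5),(323,220),(323,195),(431,133)])]:
    q,e=hand(c,tcp,-7.93,pts,pix);print(np.round(q,2),np.round(e,1).tolist())
l,k=edge(S,"col",range(285,370),120,145);print("front edge",l.tolist())
# left edge of plate & square by value
V=im.max(2).astype(int)
print(V[70,370:440].tolist());print(V[30:90,415].tolist())
E
```

```text
far 126 [[392.0, 26.7], [517.0, 27.2]] [[0.5732, -0.0803], [0.5574, -0.1921]] -98.04112419081439
right 145 [[523.3, 40.0], [495.2, 184.0]] [[0.5462, -0.1985], [0.4115, -0.1799]] 172.14622228427027
near 46 [[440.0, 195.4], [485.0, 195.2]] [[0.4067, -0.1218], [0.4004, -0.1697]] -97.50319484981844
-8.07 len 0.15885191681958755 centre [ 0.48671904 -0.12467943]
-7.853777715729733 len 0.15897215724480557 centre [ 0.48665688 -0.12467526]
-8.041124190814386 len 0.15886810547668667 centre [ 0.48671073 -0.1246789 ]
[ 7.300e-01  1.617e+02  1.930e+00 -2.900e-01 -1.100e-01] [[-1.5, 0.6], [-0.3, 1.3], [-0.4, -0.6], [-0.3, -3.1], [1.0, 1.8]]
front edge [[285.0, 131.66413996591388], [369.0, 132.05317948671336]]
[150, 152, 150, 151, 141, 128, 119, 105, 89, 78, 100, 146, 180, 198, 201, 200, 198, 197, 196, 181, 150, 126, 105, 84, 98, 151, 186, 204, 208, 208, 209, 207, 208, 211, 210, 208, 209, 208, 208, 209, 207, 209, 211, 208, 208, 209, 207, 210, 210, 209, 208, 207, 207, 207, 208, 207, 207, 208, 204, 209, 207, 208, 200, 192, 193, 197, 197, 197, 196, 197]
[204, 202, 202, 202, 203, 204, 202, 199, 199, 197, 204, 210, 211, 210, 214, 209, 208, 205, 202, 207, 205, 200, 202, 202, 200, 204, 203, 204, 204, 207, 207, 210, 211, 213, 207, 209, 208, 204, 203, 205, 209, 210, 209, 209, 206, 211, 211, 212, 207, 206, 201, 184, 150, 116, 141, 178, 195, 201, 201, 200]
```

Request:
{"op": "play_rows", "data": {
  "motion": "1.1 1.7 0 0;2.2 3.5 0 0;2.2 3.5 0 0;1.1 1.7 0 0;0 0 2 0;0 0 2 0;0 0 2 0;0 0 1 0;0 0 0.5 0;0 0 0 0;0 0 0 0;0 0 0 0"
}}

```text
t: 9.8
position: [0.485, -0.111, 0.2515]
ee_rot: [180.0, -0.1, -8.0]
ft_force: [-0.5, 0.7, -3.8]
finger_gap: 0.158
gripper_force: 61.4
```

```bash
python3 - <<'E'
from h import *
s=manip.state();p=s["position"];print(np.round(p,4),np.round(s["ee_rot"],2))
y=np.radians(s["ee_rot"][2]);d=np.array([.4858,-.1103])-p[:2];print("tool shift mm",1e3*np.array([d@[np.cos(y),np.sin(y)],d@[np.sin(y),-np.cos(y)]]),"to down",p[2]-.232)
c,im=snap("wrist","wrist5");snap("side","side5");snap("scene","scene5")
S=cv2.cvtColor(im,cv2.COLOR_RGB2HSV)[...,1]; V=im.max(2)
for u in(270,330,380,420):print(u,V[40:180:2,u].tolist())
E
```

```text
[ 0.485  -0.111   0.2515] [ 1.80e+02 -1.00e-01 -7.99e+00]
tool shift mm [ 0.73888296 -0.76872854] to down 0.019501454313309602
270 [165, 165, 167, 164, 163, 165, 169, 169, 172, 166, 166, 169, 169, 170, 168, 168, 170, 167, 170, 166, 172, 170, 171, 173, 166, 169, 169, 166, 169, 168, 164, 181, 213, 215, 215, 216, 217, 216, 210, 179, 206, 216, 216, 214, 209, 196, 161, 196, 224, 226, 201, 225, 233, 233, 235, 233, 233, 234, 233, 234, 233, 232, 231, 223, 221, 229, 230, 230, 230, 230]
330 [165, 168, 170, 167, 168, 168, 168, 168, 172, 167, 172, 172, 172, 172, 172, 172, 169, 172, 167, 168, 168, 168, 166, 170, 163, 163, 164, 164, 167, 167, 162, 181, 212, 216, 214, 214, 215, 216, 213, 213, 212, 213, 212, 217, 214, 213, 172, 191, 217, 231, 232, 232, 232, 233, 233, 233, 231, 230, 231, 231, 230, 231, 231, 230, 231, 230, 231, 230, 230, 230]
380 [57, 52, 49, 43, 26, 20, 24, 25, 109, 144, 151, 154, 161, 162, 163, 169, 169, 172, 173, 170, 170, 169, 168, 168, 172, 171, 174, 170, 172, 170, 163, 179, 216, 218, 217, 219, 217, 219, 216, 215, 218, 217, 215, 216, 216, 212, 176, 193, 222, 233, 233, 234, 233, 234, 233, 235, 233, 235, 234, 233, 234, 234, 234, 234, 233, 232, 234, 233, 233, 234]
420 [57, 127, 148, 154, 159, 164, 163, 159, 162, 161, 166, 165, 166, 167, 169, 165, 171, 168, 171, 170, 166, 167, 167, 166, 169, 168, 169, 168, 165, 169, 163, 174, 212, 218, 216, 216, 202, 144, 107, 102, 122, 165, 213, 221, 220, 220, 176, 189, 221, 232, 233, 234, 235, 232, 234, 232, 234, 234, 233, 234, 233, 234, 233, 233, 233, 233, 233, 232, 233, 234]
```

```bash
python3 - <<'E'
from edges import *
c,im=load("wrist5");hsv=cv2.cvtColor(im,cv2.COLOR_BGR2HSV);S=cv2.GaussianBlur(hsv[...,1].astype(float),(3,3),0);V=im.max(2).astype(int)
y=np.radians(-8.0);ex=np.array([np.cos(y),np.sin(y)]);ey=np.array([-ex[1],ex[0]]);o=np.array([.4867,-.1246])
pl=lambda u,v,z:np.round(1e3*np.array([(onplane(c,u,v,z)[:2]-o)@ex,(onplane(c,u,v,z)[:2]-o)@ey]),1)
l,k=edge(S,"col",range(265,430),85,115);print("plate far",k,l.tolist(),[pl(*p,.01) for p in l])
# bracket front edge: darkest row in 125..140
r=[(u,127+np.argmin(V[127:140,u])) for u in range(285,430,3)];f=np.polyfit(*np.array(r).T,1);print("dark line",f,np.polyval(f,[285,430]))
zt=.2515-.222+.032-.0018
for u in(285,430): print(pl(u,np.polyval(f,u)+1.5,zt))
print("row112",V[112,210:460].tolist())
print("row160",V[160,215:300].tolist());print(V[160,400:470].tolist())
E
```

```text
plate far 165 [[265.0, 100.8211425560954], [429.0, 101.15873396415957]] [array([79.6, 54.6]), array([ 79.6, -63.5])]
dark line [7.27891156e-03 1.29972857e+02] [132.04734694 133.10278912]
[60.5 34.5]
[ 60.1 -48.1]
row112 [164, 164, 163, 164, 168, 169, 166, 167, 168, 165, 166, 164, 165, 166, 164, 164, 165, 165, 162, 163, 164, 164, 164, 168, 164, 165, 165, 163, 164, 167, 168, 170, 171, 171, 167, 171, 169, 168, 170, 169, 165, 155, 138, 133, 166, 192, 208, 208, 210, 205, 204, 203, 205, 207, 207, 207, 211, 214, 217, 216, 217, 216, 218, 217, 213, 211, 207, 208, 206, 207, 209, 210, 210, 212, 216, 214, 216, 216, 215, 211, 211, 212, 212, 213, 214, 214, 210, 211, 211, 212, 213, 213, 213, 209, 206, 208, 211, 215, 217, 217, 212, 209, 206, 209, 211, 214, 219, 220, 216, 218, 211, 209, 211, 212, 210, 211, 213, 214, 211, 214, 215, 215, 215, 216, 215, 215, 218, 217, 216, 213, 215, 220, 221, 220, 216, 215, 216, 214, 216, 214, 213, 213, 214, 216, 217, 216, 214, 219, 219, 220, 218, 218, 217, 216, 217, 220, 220, 219, 218, 217, 216, 215, 217, 217, 217, 216, 217, 219, 220, 219, 217, 215, 216, 215, 215, 216,
[... 454 characters left out ...]
141, 149, 147, 150, 158, 157, 157, 160, 159, 162, 164, 163, 165, 161, 167, 169, 167, 170, 171, 167, 171, 170, 170, 171, 166, 166, 157, 139, 135, 139, 142, 141, 135, 137, 137, 154, 196, 226, 233, 233, 233, 233, 234, 233, 233, 234, 235, 235, 234, 234, 233, 234, 235, 234, 234, 234, 234, 234, 234, 233, 233, 235, 233, 233, 234, 234, 234, 233, 234, 234]
[234, 233, 234, 233, 234, 233, 233, 234, 233, 234, 234, 233, 234, 233, 234, 234, 232, 233, 234, 233, 233, 234, 234, 233, 234, 234, 233, 231, 227, 206, 181, 168, 171, 169, 170, 172, 167, 170, 168, 168, 170, 171, 171, 171, 171, 172, 171, 168, 170, 170, 172, 171, 172, 169, 173, 172, 172, 170, 170, 169, 172, 170, 171, 169, 171, 169, 171, 170, 172, 171]
```

```bash
python3 - <<'E'
from edges import *
c,im=load("wrist5")
y=np.radians(-8.0);ex=np.array([np.cos(y),np.sin(y)]);ey=np.array([-ex[1],ex[0]]);o=np.array([.4867,-.1246])
pl=lambda u,v,z:np.round(1e3*np.array([(onplane(c,u,v,z)[:2]-o)@ex,(onplane(c,u,v,z)[:2]-o)@ey]),1)
print("plate L/R",pl(254,112,.01),pl(430.5,112,.01))
zt=.2515-.222+.032-.001
print("sole L/R",pl(265.6,160,zt),pl(429.3,160,zt))
E
```

```text
plate L/R [71.9 63. ] [ 72.1 -65.5]
sole L/R [45.5 46.3] [ 45.7 -49.2]
```

Request:
{"op": "play_rows", "data": {
  "motion": "0.07 -0.06 0.5 -0.3;0 0 0.4 0;0 0 0.3 0;0 0 0.2 0;0 0 0 0;0 0 0 0"
}}

```text
t: 10.55
position: [0.4853, -0.1105, 0.2366]
ee_rot: [180.0, 0.0, -7.7]
ft_force: [-0.4, 0.1, -3.4]
finger_gap: 0.155
gripper_force: 61.4
```

Request:
{"op": "play_rows", "data": {
  "motion": "0 0 0.1 0;0 0 0.1 0;0 0 0 0;0 0 0 0"
}}

```text
t: 10.95
position: [0.4853, -0.1105, 0.2348]
ee_rot: [180.0, -0.0, -7.7]
ft_force: [0.0, 0.4, -3.5]
finger_gap: 0.157
gripper_force: 61.4
```

Request:
{"op": "play_rows", "data": {
  "motion": "0 0 0.1 0;0 0 0.1 0;0 0 0 0;0 0 0 0"
}}

```text
t: 11.35
position: [0.4853, -0.1105, 0.2327]
ee_rot: [180.0, 0.0, -7.7]
ft_force: [-0.2, 0.4, -4.0]
finger_gap: 0.154
gripper_force: 61.4
```

Request:
{"op": "play_rows", "data": {
  "motion": "0.03 0 0.1 0;0 0 0 0;0 0 0 0"
}}

```text
t: 11.65
position: [0.4856, -0.1105, 0.2317]
ee_rot: [180.0, 0.0, -7.7]
ft_force: [-0.8, -0.2, -3.8]
finger_gap: 0.153
gripper_force: 61.4
```

Request:
{"op": "play_rows", "data": {
  "motion": "0 0 0.1 0;0 0 0 0;0 0 0 0"
}}

```text
t: 11.95
position: [0.4856, -0.1105, 0.2307]
ee_rot: [-180.0, 0.0, -7.7]
ft_force: [-0.3, 0.3, -3.2]
finger_gap: 0.153
gripper_force: 61.4
```

Request:
{"op": "play_rows", "data": {
  "motion": "0 0 0.1 0;0 0 0 0;0 0 0 0"
}}

```text
t: 12.25
position: [0.4854, -0.1106, 0.2302]
ee_rot: [180.0, -0.0, -7.7]
ft_force: [-2.1, -0.7, 4.1]
finger_gap: 0.157
gripper_force: 62.5
```

Request:
{"op": "play_rows", "data": {
  "motion": "0 0 0.05 0;0 0 0 0;0 0 0 0"
}}

```text
t: 12.55
position: [0.4852, -0.1106, 0.2299]
ee_rot: [180.0, 0.0, -7.7]
ft_force: [-3.8, -0.1, 8.1]
finger_gap: 0.159
gripper_force: 63.5
```

Request:
{"op": "play_rows", "data": {
  "motion": "0 0 0.05 0;0 0 0 0;0 0 0 0"
}}

```text
t: 12.85
position: [0.4851, -0.1106, 0.2297]
ee_rot: [180.0, 0.0, -7.7]
ft_force: [-5.7, 0.6, 11.7]
finger_gap: 0.156
gripper_force: 64.3
```

```bash
python3 - <<'E'
from edges import *
s=manip.state();print(s["moment"],s["ft_force"],s["position"])
c,im=snap("wrist","wrist6");V=im.max(2).astype(int)
for u in(300,360,420):print(V[90:175,u].tolist())
c,im=snap("side","side6")
E
```

```text
[ 0.16394458  0.38444345 -0.06911846] [-5.71319392  0.61374259 11.70561783] [ 0.4851268  -0.11062545  0.22972814]
[167, 165, 164, 165, 165, 164, 164, 162, 158, 146, 166, 187, 201, 204, 207, 207, 206, 205, 205, 208, 204, 206, 207, 207, 204, 205, 206, 198, 182, 172, 185, 206, 214, 212, 213, 210, 214, 211, 207, 203, 190, 163, 152, 176, 196, 207, 219, 228, 230, 230, 229, 229, 221, 207, 195, 196, 201, 206, 210, 215, 220, 220, 226, 228, 230, 230, 229, 227, 227, 226, 223, 219, 218, 217, 218, 224, 226, 227, 229, 228, 228, 228, 227, 227, 228]
[169, 170, 165, 166, 168, 168, 166, 166, 164, 158, 165, 186, 198, 209, 212, 213, 212, 212, 212, 214, 211, 211, 210, 211, 208, 209, 207, 210, 210, 208, 209, 212, 211, 209, 212, 209, 206, 209, 210, 204, 195, 165, 156, 179, 201, 217, 226, 228, 230, 230, 230, 230, 231, 231, 232, 232, 232, 231, 233, 232, 232, 232, 232, 230, 230, 229, 232, 231, 232, 232, 230, 232, 231, 231, 230, 232, 231, 231, 230, 231, 231, 230, 232, 232, 231]
[165, 168, 164, 166, 165, 167, 162, 166, 161, 156, 156, 171, 197, 207, 214, 213, 214, 213, 213, 213, 212, 209, 211, 205, 178, 147, 126, 104, 89, 83, 85, 84, 91, 109, 121, 137, 164, 192, 208, 209, 198, 170, 156, 172, 201, 216, 224, 228, 230, 230, 230, 230, 230, 231, 232, 230, 231, 230, 230, 232, 230, 231, 231, 231, 232, 231, 229, 230, 230, 229, 231, 230, 230, 231, 231, 232, 231, 232, 231, 230, 230, 232, 231, 232, 230]
```

Request:
{"op": "play_rows", "data": {
  "motion": "0 0 0.05 0;0 0 0.05 0;0 0 0 0;0 0 0 0"
}}

```text
t: 13.35
position: [0.485, -0.1106, 0.2297]
ee_rot: [180.0, -0.0, -7.8]
ft_force: [-7.1, 1.0, 21.2]
finger_gap: 0.157
gripper_force: 65.7
```

Request:
{"op": "play_rows", "data": {
  "motion": "0 0 0.05 0;0 0 0.05 0;0 0 0 0;0 0 0 0"
}}

```text
t: 13.75
position: [0.485, -0.1105, 0.2296]
ee_rot: [180.0, -0.0, -7.8]
ft_force: [-8.4, 2.1, 32.0]
finger_gap: 0.155
gripper_force: 67.3
```

```bash
python3 - <<'E'
from edges import *
s=manip.state();print(s["moment"],s["ft_force"],s["position"])
c,im=snap("wrist","wrist7");V=im.max(2).astype(int)
for u in(300,360,420):print(V[125:145,u].tolist())
E
```

```text
[ 0.35553805  1.00176935 -0.08557876] [-8.39715296  2.06631157 31.98462533] [ 0.48500335 -0.11054915  0.22961393]
[212, 211, 214, 209, 204, 193, 164, 158, 181, 200, 212, 224, 227, 229, 230, 230, 228, 222, 207, 198]
[212, 206, 211, 208, 207, 194, 167, 159, 182, 202, 215, 225, 230, 230, 229, 231, 231, 231, 231, 231]
[140, 168, 197, 210, 212, 198, 174, 159, 176, 199, 215, 224, 229, 230, 230, 230, 230, 231, 230, 230]
```

Request:
{"op": "play_rows", "data": {
  "motion": "-0.03 0 -0.1 0;-0.03 0 -0.1 0;0 0 0 0;0 0 0 0"
}}

```text
t: 14.2
position: [0.4849, -0.1106, 0.2297]
ee_rot: [180.0, -0.0, -7.7]
ft_force: [-5.0, 0.0, 12.2]
finger_gap: 0.151
gripper_force: 64.1
```

Request:
{"op": "play_rows", "data": {
  "motion": "0 0 0 0;0 0 0 0;0 0 0 0",
  "gripper": 0.3
}}

```text
t: 14.5
position: [0.4854, -0.1104, 0.2285]
ee_rot: [-180.0, -0.0, -7.7]
ft_force: [0.4, -0.3, -0.8]
finger_gap: 0.302
gripper_force: 0.0
```

Request:
{"op": "play_rows", "data": {
  "motion": "0 0 0 0;0 0 0 0;0 0 0 0;0 0 0 0;0 0 0 0;0 0 0 0",
  "gripper": 0.7
}}

```text
t: 15.1
position: [0.485, -0.1104, 0.2287]
ee_rot: [180.0, 0.0, -7.7]
ft_force: [0.1, 0.3, -0.1]
finger_gap: 0.699
gripper_force: 0.0
```

Request:
{"op": "play_rows", "data": {
  "motion": "0 0 -1 0;0 0 -2 0;0 0 -3 0;0 0 -3 0;0 0 -2 0;0 0 0 0;0 0 0 0"
}}

```text
t: 15.8
position: [0.4848, -0.1105, 0.3394]
ee_rot: [180.0, -0.1, -7.7]
ft_force: [-0.1, -0.2, -0.2]
finger_gap: 0.695
gripper_force: 0.0
```

```bash
python3 - <<'E'
from edges import *
s=manip.state();print(s["position"],s["ee_rot"])
c,im=snap("wrist","wrist8");im=im[...,::-1].copy();snap("side","side8");snap("scene","scene8")
hsv=cv2.cvtColor(im,cv2.COLOR_BGR2HSV);V=hsv[...,2].astype(int);S=cv2.GaussianBlur(hsv[...,1].astype(float),(3,3),0)
R=Rn.from_euler("z",np.radians(-8));T=np.array([.4867,-.1246,0])
for n,p in dict(pf=(80,65,10),pr=(80,-65,10),pn=(-80,-65,10),s1=(62,48,42),s2=(62,-48,42),s3=(-62,-48,42),pad=(50,36,46),pado=(-50,-36,46),fin=(28,14,90)).items(): print(n,np.round(proj(c,R.apply(np.array(p)/1e3)+T),1))
for n,z in(("pad",.046),):
  pass
g=cv2.GaussianBlur(im,(3,3),0);gy=cv2.cvtColor(g,cv2.COLOR_BGR2GRAY)
for u in(290,340,390):print(u,gy[60:140,u].tolist())
for v in(160,220):print(v,gy[v,225:300].tolist(),gy[v,380:440].tolist())
E
```

```text
[ 0.48480613 -0.11045393  0.3394049 ] [ 1.79996356e+02 -7.33502685e-02 -7.70967500e+00]
pf [272.6 102.5]
pr [399.8 103.4]
pn [387.6 244.7]
s1 [285.9 122.2]
s2 [389.  122.9]
s3 [379.7 243.2]
pad [298.7 135.8]
pado [369.8 234.5]
fin [322.1 168.9]
290 [150, 150, 151, 151, 151, 152, 152, 152, 153, 153, 154, 154, 155, 155, 155, 155, 155, 154, 153, 152, 152, 153, 153, 154, 153, 152, 152, 153, 153, 152, 151, 152, 152, 151, 151, 151, 151, 150, 150, 151, 151, 151, 152, 162, 182, 201, 211, 213, 213, 214, 214, 215, 214, 210, 200, 191, 198, 212, 219, 219, 217, 210, 198, 189, 195, 211, 222, 224, 224, 223, 224, 226, 228, 230, 231, 232, 232, 232, 231, 228]
340 [148, 150, 150, 150, 151, 150, 150, 151, 152, 152, 152, 152, 153, 153, 153, 152, 152, 152, 152, 151, 151, 152, 153, 153, 153, 153, 153, 152, 152, 152, 151, 153, 153, 153, 153, 153, 153, 153, 152, 151, 151, 150, 149, 158, 182, 205, 216, 220, 220, 220, 220, 220, 220, 219, 219, 220, 220, 220, 219, 219, 218, 215, 205, 196, 203, 219, 230, 235, 237, 237, 237, 237, 237, 237, 237, 237, 237, 237, 236, 236]
390 [23, 35, 58, 90, 117, 133, 140, 144, 146,
[... 978 characters left out ...]
150, 150, 151, 151, 150, 150, 150, 149, 148, 147, 145]
220 [93, 93, 93, 94, 96, 96, 96, 96, 96, 96, 97, 97, 98, 97, 97, 97, 97, 97, 97, 96, 96, 95, 96, 96, 97, 98, 99, 99, 100, 101, 101, 100, 100, 99, 98, 98, 99, 99, 98, 99, 100, 101, 101, 100, 100, 100, 100, 100, 100, 101, 101, 101, 100, 100, 106, 120, 132, 135, 135, 137, 139, 140, 141, 139, 135, 133, 141, 150, 156, 159, 159, 159, 159, 158, 158] [223, 211, 202, 202, 207, 212, 213, 211, 206, 198, 182, 164, 152, 148, 148, 149, 149, 149, 149, 148, 149, 150, 151, 151, 151, 150, 149, 148, 149, 149, 150, 150, 150, 150, 150, 150, 151, 151, 151, 150, 149, 149, 149, 149, 149, 149, 150, 149, 148, 148, 148, 149, 149, 149, 150, 151, 151, 150, 149, 149]
```

Request:
{"op": "play_rows", "data": {
  "motion": "1.5 -0.7 0 0;2.5 -1 0 0;1.5 -0.57 0 0;0 0 0 0;0 0 1 0;0 0 3 0;0 0 3 0;0 0 2 0;0 0 1 0;0 0 0 0;0 0 0 0",
  "gripper": 0
}}

```text
t: 17.05
position: [0.5422, -0.0955, 0.2389]
ee_rot: [180.0, 0.0, -7.7]
ft_force: [-1.2, -0.0, -0.4]
finger_gap: -0.002
gripper_force: 0.0
```

Request:
{"op": "play_rows", "data": {
  "motion": "0 0 0.4 0;0 0 0.4 0;0 0 0.3 0;0 0 0 0;0 0 0 0"
}}

```text
t: 17.55
position: [0.5425, -0.0953, 0.2278]
ee_rot: [180.0, -0.0, -7.7]
ft_force: [0.0, 0.9, 0.3]
finger_gap: 0.005
gripper_force: 0.0
```

Request:
{"op": "play_rows", "data": {
  "motion": "0 0 0.3 0;0 0 0.2 0;0 0 0 0;0 0 0 0"
}}

```text
t: 17.95
position: [0.5425, -0.0953, 0.2226]
ee_rot: [180.0, 0.0, -7.7]
ft_force: [-0.8, -0.4, -0.2]
finger_gap: 0.002
gripper_force: 0.0
```

Request:
{"op": "play_rows", "data": {
  "motion": "0 0 0.15 0;0 0 0.15 0;0 0 0 0;0 0 0 0"
}}

```text
t: 18.35
position: [0.5425, -0.0953, 0.2197]
ee_rot: [180.0, 0.0, -7.7]
ft_force: [-0.0, -0.4, -0.3]
finger_gap: -0.003
gripper_force: 0.0
```

Request:
{"op": "play_rows", "data": {
  "motion": "0 0 0.1 0;0 0 0.05 0;0 0 0 0;0 0 0 0"
}}

```text
t: 18.75
position: [0.5425, -0.0953, 0.2195]
ee_rot: [180.0, -0.0, -7.7]
ft_force: [-2.1, 0.1, 11.1]
finger_gap: 0.0
gripper_force: 5.4
```

Request:
{"op": "play_rows", "data": {
  "motion": "0 0 0.05 0;0 0 0 0;0 0 0 0;0 0 0 0;0 0 0 0;0 0 0 0;0 0 0 0;0 0 0 0"
}}

```text
t: 19.55
position: [0.5425, -0.0953, 0.2194]
ee_rot: [180.0, -0.0, -7.7]
ft_force: [-2.3, 0.8, 15.4]
finger_gap: -0.002
gripper_force: 7.5
```

Request:
{"op": "play_rows", "data": {
  "motion": "0 0 -0.2 0;0 0 -0.5 0;0 0 -2 0;0 0 -4 0;0 0 -3 0;0 0 0 0"
}}

```text
t: 20.15
position: [0.5441, -0.0956, 0.3186]
ee_rot: [-180.0, -0.5, -7.7]
ft_force: [0.4, -0.7, 0.0]
finger_gap: -0.002
gripper_force: 0.0
```

Request:
{"op": "play_rows", "data": {
  "motion": "-1 0.73 0 0;-2 1.5 0 0;-3 2.2 0 0;-2.6 1.9 0 0;-1.5 1 0 0;0 0 0 0;0 0 1 0;0 0 3 0;0 0 3 0;0 0 1.5 0;0 0 0.5 0;0 0 0 0;0 0 0 0"
}}

```text
t: 21.45
position: [0.4335, -0.1541, 0.2249]
ee_rot: [-180.0, -0.1, -7.6]
ft_force: [0.6, -0.3, -0.3]
finger_gap: 0.002
gripper_force: 0.0
```

Request:
{"op": "play_rows", "data": {
  "motion": "-0.1 0 0.2 0;0 0 0.2 0;0 0 0.1 0;0 0 0 0;0 0 0 0"
}}

```text
t: 21.95
position: [0.4316, -0.1544, 0.2199]
ee_rot: [180.0, -0.0, -7.7]
ft_force: [0.2, -0.7, -0.0]
finger_gap: -0.003
gripper_force: 0.0
```

Request:
{"op": "play_rows", "data": {
  "motion": "0 0 0.1 0;0 0 0.05 0;0 0 0 0;0 0 0 0"
}}

```text
t: 22.35
position: [0.4316, -0.1543, 0.2194]
ee_rot: [180.0, -0.0, -7.7]
ft_force: [-2.1, 1.2, 14.0]
finger_gap: -0.001
gripper_force: 7.3
```

Same contact height at both pads, so the bracket is level. Hold, then retreat.

Request:
{"op": "play_rows", "data": {
  "motion": "0 0 0 0;0 0 0 0;0 0 0 0;0 0 0 0;0 0 0 0;0 0 0 0;0 0 0 0;0 0 0 0"
}}

```text
t: 23.15
position: [0.4316, -0.1543, 0.2194]
ee_rot: [180.0, -0.0, -7.7]
ft_force: [-1.8, 1.4, 15.6]
finger_gap: -0.0
gripper_force: 7.3
```

Request:
{"op": "play_rows", "data": {
  "motion": "0 0 -0.2 0;0 0 -0.5 0;0 0 -2 0;0 0 -4 0;0 0 -4 0;0 0 -2 0;0 0 0 0;0 0 0 0;0 0 0 0"
}}

```text
t: 24.05
position: [0.4311, -0.1542, 0.3442]
ee_rot: [-180.0, 0.1, -7.7]
ft_force: [-0.6, 0.1, -0.4]
finger_gap: -0.005
gripper_force: 0.0
```

```bash
python3 - <<'E'
from edges import *
s=manip.state();print(s["position"],s["ft_force"],np.abs(s["qvel"]).max())
c,im=snap("wrist","wrist9")
gy=cv2.GaussianBlur(im[...,1],(3,3),0)
R=Rn.from_euler("z",np.radians(-8));T=np.array([.4867,-.1246,0])
for n,p in dict(pf=(80,65,10),pr=(80,-65,10),s1=(62,48,42),s2=(62,-48,42)).items(): print(n,np.round(proj(c,R.apply(np.array(p)/1e3)+T),1))
b=proj(c,R.apply([.075,.01,.01])+T);u=int(b[0]);print(u,gy[int(b[1])-15:int(b[1])+40,u].tolist())
# bystanders: change between first and last side views outside robot
a=cv2.imread("pics/side0.png").astype(int);d=manip.capture("side")[...,::-1].astype(int)
for n,(x0,y0,x1,y1) in dict(box=(268,190,308,235),pot=(202,222,246,275),dish=(235,190,270,218)).items(): print(n,np.abs(a-d)[y0:y1,x0:x1].max(2).mean())
E
```

```text
[ 0.43105576 -0.15415837  0.34424746] [-0.5972202   0.14436944 -0.37211568] 0.7674009226959473
pf [219.5  50.3]
pr [351.7  51.3]
s1 [228.   65.6]
s2 [335.5  66.4]
275 [142, 141, 140, 141, 141, 141, 142, 142, 140, 141, 152, 173, 194, 205, 208, 208, 208, 208, 209, 208, 208, 208, 209, 208, 205, 197, 192, 199, 214, 225, 230, 231, 231, 231, 231, 231, 231, 231, 231, 231, 231, 231, 231, 230, 230, 231, 231, 230, 230, 230, 229, 229, 229, 230, 230]
box 6.33
pot 5.741423670668953
dish 6.293877551020408
```

```bash
python3 -c "
from station import manip
print(manip.finish_job())"
```

```text
the job is handed in; nothing more can be done
None
```

The bracket is standing level on the plate with its short foot on the raised square. I pressed pad_short and then pad_opposite at about 15 N for 0.8 s each; both met the fingertips at the same height with no rocking. The bystanders look untouched, and I handed the job in at about 24 s with the arm clear.

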